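Weigh out a cheese order at the market stall

ROBOT

A 6-joint arm with a two-finger parallel gripper is mounted at the origin on the work surface. World frame = base frame: x ahead of the robot, y to its left, z up, the work surface at z = 0. Lengths are in m, angles in rad, forces in N, time in s.
With the tool pointing down it reaches from about 0.3 to 0.75 m from the base axis. Payload 8.5 kg.
Tool frame: the origin (TCP) lies at the very end of the fingers, on their centre line; the grasp point (between the pads) lies 19 mm behind it; z points along the fingers, y is the line along which they close (so a half turn about z gives the same grasp; the last joint's range is limited). The gripper opens to 88 mm and grips with 3 to 60 N. Pads are 18 mm wide; open, the fingers measure 123 mm over their backs; the gripper's body (75 mm by 187 mm) begins 45 mm behind the grasp point.
Start: joints at [-0.215, 0.381, 1.297, -0, 1.464, -0.215], TCP at [0.55, 0, 0.239] pointing down, gripper open.
Joint ranges: [-3.11, 3.11], [-0.89, 2.33], [0.22, 2.48], [-1.42, 4.56], [0.17, 2.85], [-2.88, 2.88]. Speed limits (rad/s): [2.39, 2.39, 3.14, 3.14, 3.14, 3.14].

INTERFACE

Orientations are given as [roll, pitch, yaw] about the fixed x, y, z axes, in that order (R = Rz(yaw) Ry(pitch) Rx(roll)).
In Python, from cell import arm, imaging, telemetry, finish_job gives the robot as it stands (arm), with the cameras (imaging), the job as plain functions and the readings (telemetry).
- The arm moves only by the shell command python3 shift.py [OPENING], which reads ROWS from standard input. ROWS is a JSON list that holds a single list of rows (three levels of brackets), with 1 to 20 rows, each of 6 numbers: dx, dy, dz in m, then a rotation vector rx, ry, rz in rad; each row is the pose to reach, as a shift and turn from the pose commanded when the command began, along the tool's axes at that moment; what a row does not reach only later rows make up. A row lasts 1/8 s, in which the tool goes at most 0.0625 m and 0.188 rad, less where a joint would pass 70% of its speed; a pose out of reach is approached as far as the arm can. OPENING is the finger opening in m, set as the command begins (- or left out keeps the last). The fingers move at their own pace and stop on an object; the grip force is fixed at half the most. Time passes only in rows, so rows that do not move let the fingers close. It prints the time, the measured TCP pose, the force, the opening and the grip force at its end. Input that does not fit is refused with a message, and nothing moves.
- telemetry.get_state(): the state, without advancing time (a new reading comes with each control period).
- imaging.capture(name): name is "scene" or "side" or "wrist"; returns the picture (400x640x3 uint8, red, green, blue); there is no depth.
- imaging.calibration(name): a dict with "camera_matrix" (3x3 intrinsics, pixels), "extrinsics" (4x4, takes a point from camera to world coordinates). Camera axes: x right, y down, z forward; pixel columns grow to the right and rows downward; lengths in m; the calibration is good to about 2 mm. A picture is of the moment at which its call begins: read the wrist's pose just before it. calibration takes no time and is no camera call; for the wrist camera it gives the pose at the moment of the call.
- finish_job(): hands the job in; it is judged then, once.
The state is a dict: "t": time; "joint_positions": joint angles; "joint_velocities": joint speeds; "effort": joint torques, N m; "ee_pos": TCP position; "eef_rot": TCP orientation; "wrist_force": force on the tool from outside, world axes, zero at the start; "moment": the same for the moment, N m; "width": finger opening in m; "gripper_force": force on a finger pad.
Only numpy, scipy, OpenCV 4.12 (cv2) and the standard library are available. Lean on these libraries where they do the work, as an engineer would, in place of code of your own. Each camera call takes 0.05 s, during which the arm holds its last target. There are 200 camera calls.

TASK

Take the tall cheese block out of the wooden rack and lay it down flat on the pan of the scale, gently, so the needle never swings round to the end of the dial. Then add small cheese pieces from the board to the pan until the needle comes to rest between the two long marks on the dial. Pieces not needed stay on the board; leave the cheese wheel and the jar where they are.

Things in the scene. Friction and masses are not known exactly. Their poses are not given: they have to be found in the camera images.
- block: Tall cheese block, 50 x 40 x 150 mm (its own x, y, z), 285 to 480 g (unknown), plain yellow with darker rind ends. Origin: centre of its foot face; its z runs along the 150 mm length and points up at the start. It stands on end in the rack, its 40 mm width along the rack's y.
- block_center (a point): Centre of the tall block (75 mm along its z from the foot), same axes as the block.
- rack: Fixed wooden rack, origin under its centre, on the table. Base 100 x 100 x 12 mm; two upright boards 12 mm thick (x), 70 mm wide (y), inner faces at x = -29 and +29 mm, tops 170 mm above the table; open at +y, -y and top. The block stands between them on the base, top at 162 mm, 4 mm play each side in x. The boards leave room for a gripper from straight above closing along y, not for a tilted one.
- scale: Fixed spring scale. Origin: centre of its underside on the table. x points from the pan to the dial, which is a 140 mm round face centred at x = 170 mm, 58 mm above the table, sloping upward and facing +x. Housing 170 x 210 mm, top at 50 mm.
- pan_floor (a point): Centre of the upper face of the steel pan, axes as the scale's; 89 mm above the table when empty. The pan is 200 mm (x) by 240 mm (y) with a lip 6 mm high and 3 mm thick on all sides. It sinks 3.27 mm per 100 g, evenly without tilting, at most 30 mm, on a damped spring (300 N/m).
- needle (a joint): Dial needle angle in rad, 0 when empty, 0.5 rad per 100 g on the pan, turning clockwise as seen by someone facing the dial (from the +x side); 4.59 is the end stop. The two long marks are at 2.50 (500 g) and 3.25 (650 g). The needle swings to its reading within about 0.5 s.
- board: Fixed wooden board, 210 x 160 x 18 mm (x, y, z), lying on the table, carrying the four small pieces. Origin: centre of its underside.
- wheel: Bystander: small round cheese wheel, 110 mm across, 50 mm high, on the table. Origin: centre of its underside.
- jar: Bystander: glass jar, 64 mm across, 95 mm high, on the table. Origin: centre of its underside.
- piece0: Small cheese piece, 80 x 36 x 34 mm (x, y, z), 90 to 110 g, with a white paper label on top; one of four alike lying on the board in two rows of two. Origin: centre of its underside.
- piece1: Small cheese piece, 80 x 36 x 34 mm (x, y, z), 90 to 110 g, with a white paper label on top; one of four alike lying on the board in two rows of two. Origin: centre of its underside.
- piece2: Small cheese piece, 80 x 36 x 34 mm (x, y, z), 90 to 110 g, with a white paper label on top; one of four alike lying on the board in two rows of two. Origin: centre of its underside.
- piece3: Small cheese piece, 80 x 36 x 34 mm (x, y, z), 90 to 110 g, with a white paper label on top; one of four alike lying on the board in two rows of two. Origin: centre of its underside.

How it is judged:
On the way:
1. the tall block lies flat on the scale pan, let go, before any small piece is on it (x of block_center in the frame of pan_floor between -0.085 and 0.085 m and y of block_center in the frame of pan_floor between -0.105 and 0.105 m and z of block_center in the frame of pan_floor between 0.014 and 0.032 m and angle between block's own z axis and vertical between 1.45 and 1.69 rad and contact force between the fingers and block below 0.1 N and linear speed of block below 0.02 m/s and not (x of piece0 in the frame of pan_floor between -0.1 and 0.1 m and y of piece0 in the frame of pan_floor between -0.12 and 0.12 m and z of piece0 in the frame of pan_floor between -0.005 and 0.1 m) and not (x of piece1 in the frame of pan_floor between -0.1 and 0.1 m and y of piece1 in the frame of pan_floor between -0.12 and 0.12 m and z of piece1 in the frame of pan_floor between -0.005 and 0.1 m) and not (x of piece2 in the frame of pan_floor between -0.1 and 0.1 m and y of piece2 in the frame of pan_floor between -0.12 and 0.12 m and z of piece2 in the frame of pan_floor between -0.005 and 0.1 m) and not (x of piece3 in the frame of pan_floor between -0.1 and 0.1 m and y of piece3 in the frame of pan_floor between -0.12 and 0.12 m and z of piece3 in the frame of pan_floor between -0.005 and 0.1 m)), for 0.2 s.
At the end, for the whole second after the job is handed in: The tall block lies flat on the pan (long axis within 7 degrees of level, resting on the pan floor), the needle is at rest between the two long marks (2.50 to 3.25 rad), and every small piece is either on the pan or on the board, at rest (x of block_center in the frame of pan_floor between -0.085 and 0.085 m and y of block_center in the frame of pan_floor between -0.105 and 0.105 m and z of block_center in the frame of pan_floor between 0.014 and 0.032 m and angle between block's own z axis and vertical between 1.45 and 1.69 rad and value of joint needle between 2.5 and 3.25 rad and ((x of piece0 in the frame of pan_floor between -0.1 and 0.1 m and y of piece0 in the frame of pan_floor between -0.12 and 0.12 m and z of piece0 in the frame of pan_floor between -0.005 and 0.1 m) or (x of piece0 in the frame of board between -0.105 and 0.105 m and y of piece0 in the frame of board between -0.08 and 0.08 m and z of piece0 in the frame of board between 0.012 and 0.026 m)) and ((x of piece1 in the frame of pan_floor between -0.1 and 0.1 m and y of piece1 in the frame of pan_floor between -0.12 and 0.12 m and z of piece1 in the frame of pan_floor between -0.005 and 0.1 m) or (x of piece1 in the frame of board between -0.105 and 0.105 m and y of piece1 in the frame of board between -0.08 and 0.08 m and z of piece1 in the frame of board between 0.012 and 0.026 m)) and ((x of piece2 in the frame of pan_floor between -0.1 and 0.1 m and y of piece2 in the frame of pan_floor between -0.12 and 0.12 m and z of piece2 in the frame of pan_floor between -0.005 and 0.1 m) or (x of piece2 in the frame of board between -0.105 and 0.105 m and y of piece2 in the frame of board between -0.08 and 0.08 m and z of piece2 in the frame of board between 0.012 and 0.026 m)) and ((x of piece3 in the frame of pan_floor between -0.1 and 0.1 m and y of piece3 in the frame of pan_floor between -0.12 and 0.12 m and z of piece3 in the frame of pan_floor between -0.005 and 0.1 m) or (x of piece3 in the frame of board between -0.105 and 0.105 m and y of piece3 in the frame of board between -0.08 and 0.08 m and z of piece3 in the frame of board between 0.012 and 0.026 m)) and linear speed of each of block, piece0, piece1, piece2, piece3 below 0.02 m/s and velocity of joint needle between -0.15 and 0.15 rad/s); the robot touches nothing.
It fails at once if the needle swings round to the end of the dial (past 4.3 rad): the pan is slammed or pushed down (value of joint needle above 4.3 rad).
It fails at once if the cheese wheel is moved by more than 30 mm (distance of wheel from where it was at the start of the episode above 0.03 m).
It fails at once if the jar is moved by more than 30 mm (distance of jar from where it was at the start of the episode above 0.03 m).
It also fails if it takes over 72 s, if anything falls off the work surface, if the arm or the gripper's body presses on something with over 40 N, if the wrist force passes 120 N, or if a joint passes its speed limit or range.

## Working session

There is one attempt and no reset: what is moved stays moved. The work goes in short steps, Python scripts to look and compute and a shell command to move; the robot and the scene stay as the last step left them, time stands still between calls to the robot, and variables do not carry over. Pictures are saved under pics/ and viewed, at most 13 in all, crops included, and the job is handed in when it is done.

```bash
ls; mkdir -p pics
python3 - <<'E'
from cell import arm, imaging, telemetry, finish_job
import cv2,numpy as np
for n in("scene","side"):
    im=imaging.capture(n);cv2.imwrite(f"pics/{n}0.png",im[:,:,::-1])
    c=imaging.calibration(n);print(n,np.round(c["camera_matrix"],1).tolist(),np.round(c["extrinsics"],3).tolist())
s=telemetry.get_state();print(s["t"],s["ee_pos"],s["eef_rot"])
E
```

```text
cell.py
pics
shift.py
scene [[489.7, 0.0, 321.8], [0.0, 489.7, 208.4], [0.0, 0.0, 1.0]] [[0.836, 0.303, -0.458, 1.122], [0.549, -0.454, 0.702, -0.775], [0.005, -0.838, -0.545, 0.748], [0.0, 0.0, 0.0, 1.0]]
side [[484.6, 0.0, 328.2], [0.0, 484.6, 194.2], [0.0, 0.0, 1.0]] [[0.899, -0.34, 0.275, 0.289], [-0.437, -0.675, 0.594, -0.535], [-0.017, -0.655, -0.756, 0.83], [0.0, 0.0, 0.0, 1.0]]
0.1 [5.49749868e-01 6.08938473e-05 2.38217173e-01] [-3.14036229e+00 -2.94206780e-04  1.57080922e+00]
```

View pics/scene0.png

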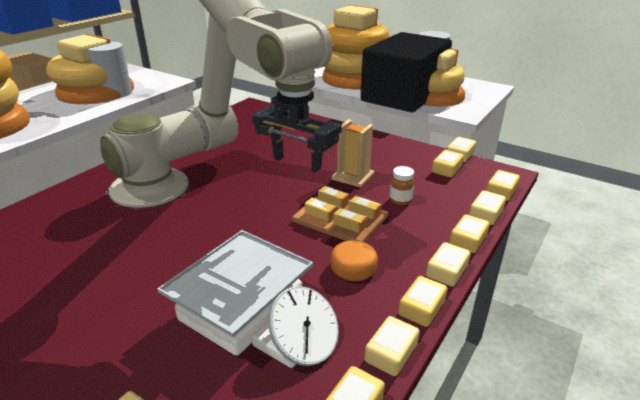

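View pics/side0.png

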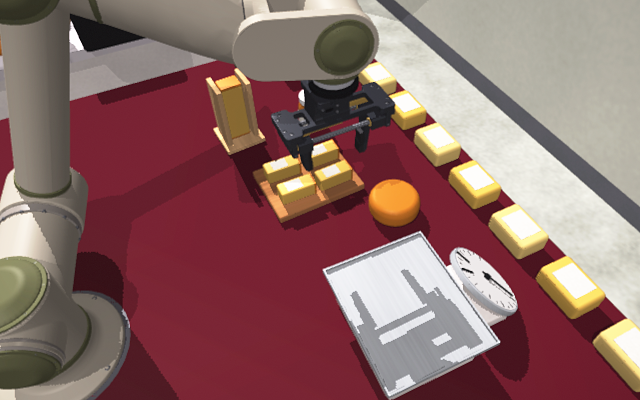

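The scene view shows the rack at about (355,150), board (340,212), wheel (354,261), pan corners at (160,288), (243,234), (312,266) and (233,328), and dial (305,325). The side view shows the block top at (229,83), pan corners at (323,268), (421,234), (499,342) and (390,396), and the board at (310,185).

```bash
cat > h.py <<'E'
from cell import arm, imaging, telemetry, finish_job
import cv2,numpy as np
def ray(c,p):
    d=c["extrinsics"][:3,:3]@np.linalg.inv(c["camera_matrix"])@[p[0],p[1],1.]
    return c["extrinsics"][:3,3],d/np.linalg.norm(d)
def plane(c,p,z):
    o,d=ray(c,p);return o+d*(z-o[2])/d[2]
def tri(*cp):
    A=0;b=0;R=[ray(c,p) for c,p in cp]
    for o,d in R:
        M=np.eye(3)-np.outer(d,d);A=A+M;b=b+M@o
    x=np.linalg.solve(A,b);return x,max(np.linalg.norm(np.cross(x-o,d)) for o,d in R)
def cal(n):
    c=imaging.calibration(n);return {k:np.array(v) for k,v in c.items()}
def shot(n,f=None):
    c=cal(n);im=imaging.capture(n)[:,:,::-1].copy()
    if f:cv2.imwrite("pics/"+f,im)
    return c,im
E
python3 - <<'E'
from h import *
a,b=cal("scene"),cal("side")
pr=lambda n,*x:print(n,*[np.round(v,4) for v in tri((a,x[0]),(b,x[1]))])
for p,q in [((160,288),(323,268)),((243,234),(421,234)),((312,266),(499,342)),((233,328),(390,396))]:pr("pan",p,q)
pr("blocktop",(352,129),(229,84))
pr("board",(340,210),(310,185))
c,im=shot("wrist","w0.png");print(np.round(c["extrinsics"],3))
E
```

```text
pan [ 0.4474 -0.2436  0.1226] 0.1028
pan [ 0.5949 -0.2146  0.2158] 0.021
pan [ 0.6973 -0.291   0.1502] 0.0903
pan [ 0.5248 -0.2724 -0.0811] 0.0371
blocktop [0.4727 0.3807 0.1665] 0.0027
board [0.5634 0.1551 0.026 ] 0.0124
[[ 1.     0.001 -0.001  0.55 ]
 [ 0.001 -0.963 -0.269  0.068]
 [-0.001  0.269 -0.963  0.385]
 [ 0.     0.     0.     1.   ]]
```

View pics/w0.png

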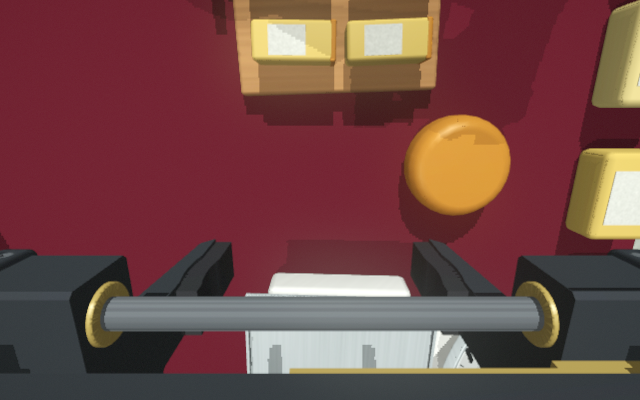

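The wrist view shows the board's front edge at row 93 (columns 240–437), piece labels at (287,40) and (383,40), and the wheel at (457,165). The pan is partly hidden behind the gripper bar at (340,330). The large triangulation errors for the pan came from mismatched corners; the wrist view gives the correct pairing.

```bash
python3 - <<'E'
from h import *
a,b=cal("scene"),cal("side")
for p,q in [((160,288),(390,396)),((243,234),(323,268)),((312,266),(421,234)),((233,328),(499,342))]:print("pan",*[np.round(v,4) for v in tri((a,p),(b,q))])
E
echo '[[[0.05,0,-0.03,0,0,0],[0.1,0,-0.06,0,0,0],[0.15,0,-0.1,0,0,0],[0.15,0,-0.1,0,0,0],[0.15,0,-0.1,0,0,0]]]' | python3 shift.py
python3 -c '
from h import *
c,im=shot("wrist","w1.png");np.save("c1.npy",c)'
echo '[[[0.06,-0.02,0,0,0,0],[0.12,-0.05,0,0,0,0],[0.16,-0.05,0,0,0,0],[0.16,-0.05,0,0,0,0]]]' | python3 shift.py
python3 -c '
from h import *
c,im=shot("wrist","w2.png");np.save("c2.npy",c)
im=np.vstack([cv2.imread("pics/w1.png")[:290],im[:290]]);cv2.imwrite("pics/w12.png",im)'
```

```text
pan [ 0.4667 -0.3498  0.0946] 0.0018
pan [ 0.4733 -0.1077  0.0855] 0.0038
pan [ 0.6715 -0.1205  0.0877] 0.0008
pan [ 0.6604 -0.355   0.1014] 0.0028
t: 0.78
ee_pos: [0.5498, 0.1497, 0.3377]
eef_rot: [-3.14, 0.0, 1.571]
wrist_force: [-0.3, -0.1, 0.7]
width: 0.0882
gripper_force: 0.0
t: 1.32
ee_pos: [0.4996, 0.3111, 0.3372]
eef_rot: [-3.139, 0.001, 1.573]
wrist_force: [-0.2, -0.1, -1.6]
width: 0.0883
gripper_force: 0.0
```

View pics/w12.png

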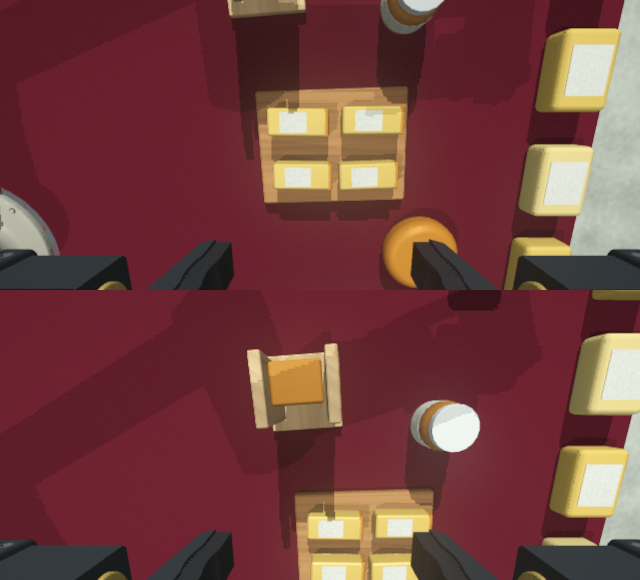

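The picture stacks two wrist views.
- **Upper view (w1):** the board spans columns 257–407 and rows 90–200. The piece labels are at (293,122), (369,120), (302,175) and (368,175).
- **Lower view (w2, row offset 290):** the block top is at about (296,92). The rack boards are at columns 258 and 333, and the jar is at (445,135).

Run:
```python
from h import *
ld=lambda f:np.load(f,allow_pickle=True).item()
c1,c2,sc,sd=ld("c1.npy"),ld("c2.npy"),cal("scene"),cal("side")
w1,w2,si=[cv2.imread(f"pics/{f}.png") for f in("w1","w2","scene0")]
def blobs(m,box,amin):
    x0,y0,x1,y1=box;k=np.zeros_like(m);k[y0:y1,x0:x1]=m[y0:y1,x0:x1]
    cs,_=cv2.findContours(k,cv2.RETR_EXTERNAL,cv2.CHAIN_APPROX_NONE)
    return sorted([c for c in cs if cv2.contourArea(c)>amin],key=cv2.contourArea)
hsv=lambda i:cv2.cvtColor(i,cv2.COLOR_BGR2HSV)
print("px",hsv(w2)[92,296],hsv(w2)[92,260],hsv(w2)[130,300],hsv(w1)[120,270],hsv(si)[129,352])
m=cv2.inRange(hsv(w2),(8,170,100),(20,255,255))
B=blobs(m,(240,40,350,140),300)[-1];r=cv2.minAreaRect(B);bp=cv2.boxPoints(r);print("blk rect",r)
P=np.array([plane(c2,p,.162)[:2] for p in bp]);print(np.round(P,4).tolist(),P.mean(0))
# scene block top
m=cv2.inRange(hsv(si),(8,170,80),(20,255,255))
for B in blobs(m,(330,110,380,185),30):
    print("scene",cv2.boundingRect(B),cv2.minAreaRect(B))
def lab(w,box):
    m=cv2.inRange(hsv(w),(0,0,150),(40,70,255));return sorted([tuple(np.round(cv2.minAreaRect(b)[0],1)) for b in blobs(m,box,100)],key=lambda p:(round(p[1]/30),p[0]))
L1=lab(w1,(255,85,410,205));L2=lab(w2,(295,200,432,290));print(L1,L2)
for a in L1:print(np.round(plane(c1,a,.052),4))
for a,b in zip(L1,L2):print("tri",*[np.round(v,4) for v in tri((c1,a),(c2,b))])
m=cv2.inRange(hsv(w1),(8,70,60),(35,255,255));m=cv2.morphologyEx(m,cv2.MORPH_CLOSE,np.ones((25,25)))
b=blobs(m,(245,80,420,208),3000)[-1];q=cv2.boxPoints(cv2.minAreaRect(b));print("board",np.round([plane(c1,p,.018)[:2] for p in q],4).tolist())
```

```text
px [ 17 180 196] [ 19  88 212] [ 18 101 142] [ 24 119 237] [ 14 181 193]
blk rect ((295.214111328125, 91.80696105957031), (43.936885833740234, 52.826637268066406), 85.36454010009766)
[[0.4481, 0.4154], [0.4969, 0.4192], [0.5004, 0.3803], [0.4499, 0.3762]] [0.47383779 0.39776614]
scene (347, 124, 16, 9) ((354.36236572265625, 128.45872497558594), (14.367395401000977, 6.609001159667969), 16.699243545532227)
[(np.float64(292.5), np.float64(122.0)), (np.float64(368.5), np.float64(120.0)), (np.float64(297.5), np.float64(176.5)), (np.float64(364.0), np.float64(176.5))] [(np.float64(330.5), np.float64(238.5)), (np.float64(399.5), np.float64(237.5)), (np.float64(333.5), np.float64(282.5)), (np.float64(394.0), np.float64(282.5))]
[0.5113 0.2063 0.052 ]
[0.6096 0.2089 0.052 ]
[0.5164 0.1346 0.052 ]
[0.6065 0.1347 0.052 ]
tri [0.5114 0.2063 0.0526] 0.0001
tri [0.6093 0.209  0.0543] 0.0
tri [0.5165 0.1341 0.0488] 0.0004
tri [0.6073 0.134  0.0478] 0.0003
board [[0.4584, 0.2528], [0.6648, 0.253], [0.6771, 0.0818], [0.449, 0.0815]]
```

Block top is at (0.474, 0.398), turned about 4.5° from world x. Piece tops come out at about z = 0.051. Next I test which way the wrist tilts more easily.

```bash
J='from cell import arm, imaging, telemetry, finish_job;import numpy as np;s=telemetry.get_state();print(np.round(s["joint_positions"],3))'
python3 -c "$J"; echo '[[[0,0,0,0,0.15,0],[0,0,0,0,0.15,0],[0,0,0,0,0.15,0]]]' | python3 shift.py | sed -n 3p; python3 -c "$J"
echo '[[[0.03,-0.01,0.02,0,-0.15,0],[0.06,-0.02,0.05,0,-0.15,0],[0.08,-0.025,0.06,0,-0.15,0]]]' | python3 shift.py | sed -n 2,3p; python3 -c "$J"
echo '[[[0,0,0,0,0,0.18],[0,0,0,0,0,0.36],[0,0,0,0,0,0.54],[0,0,0,0,0,0.72],[0,0,0,0,0,0.9],[0,0,0,0,0,1.08],[0,0,0,0,0,1.26],[0,0,0,0,0,1.44],[0,0,0,0,0,1.49],[0,0,0,0,0,1.49]]]' | python3 shift.py; python3 -c "$J"
```

```text
[ 0.353  0.408  0.975 -0.     1.761  0.353]
eef_rot: [-3.141, -0.147, 1.569]
[0.29  0.37  1.037 0.142 1.69  0.312]
ee_pos: [0.4741, 0.3994, 0.2898]
eef_rot: [-3.139, 0.003, 1.572]
[ 5.100e-01  4.840e-01  9.820e-01 -1.000e-03  1.679e+00  5.080e-01]
t: 3.38
ee_pos: [0.4754, 0.3978, 0.292]
eef_rot: [3.141, -0.001, 0.081]
wrist_force: [0.4, -0.3, -0.1]
width: 0.0883
gripper_force: 0.0
[ 5.060e-01  4.810e-01  9.800e-01 -1.000e-03  1.679e+00  1.996e+00]
```

```bash
python3 -c '
from h import *
print(tri((cal("scene"),(354.4,128.5)),(np.load("c2.npy",allow_pickle=True).item(),(295.2,91.8))))'
echo '[[[-0.001,0,0.05,0,0,0],[-0.001,0,0.1,0,0,0],[-0.001,0,0.14,0,0,0],[-0.001,0,0.16,0,0,0],[-0.001,0,0.17,0,0,0],[-0.001,0,0.17,0,0,0]]]' | python3 shift.py
echo '[[[0,0,0,0,0,0],[0,0,0,0,0,0],[0,0,0,0,0,0],[0,0,0,0,0,0],[0,0,0,0,0,0],[0,0,0,0,0,0]]]' | python3 shift.py 0.02
```

```text
(array([0.47194754, 0.39742131, 0.15894188]), np.float64(0.0018678755685638758))
t: 4.12
ee_pos: [0.4742, 0.398, 0.1215]
eef_rot: [3.141, -0.0, 0.081]
wrist_force: [0.4, 0.7, -0.3]
width: 0.0879
gripper_force: 0.0
t: 4.88
ee_pos: [0.474, 0.3981, 0.1214]
eef_rot: [-3.141, -0.0, 0.081]
wrist_force: [-0.1, 0.7, 1.0]
width: 0.0398
gripper_force: 30.0
```

```bash
echo '[[[0,0,-0.02,0,0,0],[0,0,-0.06,0,0,0],[0,0,-0.11,0,0,0],[0,0,-0.16,0,0,0],[0,0,-0.2,0,0,0],[0,0,-0.22,0,0,0],[0,0,-0.22,0,0,0]]]' | python3 shift.py
python3 -c '
from h import *
s=telemetry.get_state();print(s["wrist_force"],s["moment"],np.round(s["joint_positions"],3))
shot("side","s1.png")'
```

```text
t: 5.75
ee_pos: [0.4741, 0.3981, 0.3419]
eef_rot: [-3.141, -0.001, 0.081]
wrist_force: [0.5, -0.6, -4.8]
width: 0.0396
gripper_force: 30.0
[ 0.4785508  -0.56583335 -4.84490863] [ 0.05764519  0.05815621 -0.03817313] [ 0.507  0.468  0.865 -0.     1.807  1.997]
```

View pics/s1.png

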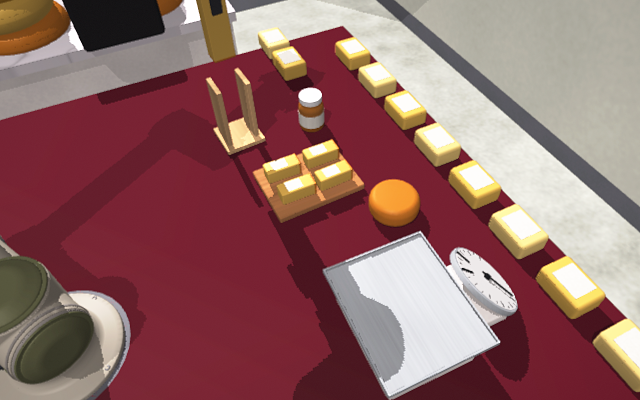

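The block is held clear at (215,30) and the rack is empty. The pan is unobstructed, with corners at (324,268), (421,234), (499,342) and (390,397). I move above the pan while turning the tool back.

```bash
python3 -c '
from h import *
for n,ps in(("side",[(390,397),(324,268),(421,234),(499,342)]),("scene",[(160,288),(243,234),(312,266),(233,328)])):
    P=np.array([plane(cal(n),p,.095)[:2] for p in ps]);e=P[[1,2]].sum(0)-P[[0,3]].sum(0);f=P[[2,3]].sum(0)-P[[0,1]].sum(0);print(P.mean(0),np.arctan2(-e[0],e[1]),np.arctan2(f[1],f[0]),np.hypot(*e)/2,np.hypot(*f)/2)'
echo '[[[-0.0018,0.05,0,0,0,-0.11],[-0.0037,0.1,0,0,0,-0.22],[-0.0055,0.15,0,0,0,-0.33],[-0.0074,0.2,0,0,0,-0.44],[-0.009,0.25,0,0,0,-0.55],[-0.011,0.3,0,0,0,-0.66],[-0.013,0.35,0,0,0,-0.77],[-0.015,0.4,0,0,0,-0.88],[-0.017,0.45,0,0,0,-0.99],[-0.018,0.5,0,0,0,-1.1],[-0.02,0.55,0,0,0,-1.21],[-0.022,0.6,0,0,0,-1.32],[-0.024,0.65,0,0,0,-1.4],[-0.0257,0.69,0,0,0,-1.45],[-0.0257,0.7,0,0,0,-1.45],[-0.0257,0.7,0,0,0,-1.45]]]' | python3 shift.py
python3 -c 'from cell import arm, imaging, telemetry, finish_job;import numpy as np;s=telemetry.get_state();print(np.round(s["joint_positions"],3))'
```

```text
[ 0.5674544  -0.23563143] -0.030925210961769183 -0.04375126220146342 0.23793558789954863 0.19574203723784328
[ 0.5708038  -0.23672821] -0.08301093895888517 -0.015903661924592673 0.22311642661475595 0.19096124825414296
t: 7.8
ee_pos: [0.5047, -0.3017, 0.34]
eef_rot: [-3.14, -0.002, 1.53]
wrist_force: [1.1, -0.4, -3.5]
width: 0.0396
gripper_force: 30.0
[-0.74   0.407  0.969  0.     1.768 -0.699]
```

```bash
echo '[[[0,0,0,0,0.15,0],[0,0,0,0,0.3,0],[0,0,0,0,0.45,0],[0,0,0,0,0.6,0],[0,0,0,0,0.75,0],[0,0,0,0,0.9,0],[0,0,0,0,1.05,0],[0,0,0,0,1.2,0],[0,0,0,0,1.2,0],[0,0,0,0,1.2,0]]]' | python3 shift.py
python3 -c 'from cell import arm, imaging, telemetry, finish_job;import numpy as np;s=telemetry.get_state();print(np.round(s["joint_positions"],3))'
```

```text
t: 9.05
ee_pos: [0.5053, -0.3009, 0.3421]
eef_rot: [3.14, -1.195, 1.533]
wrist_force: [-0.1, -0.8, -3.5]
width: 0.0399
gripper_force: 30.0
[-0.984  0.746  0.789  1.014  2.444 -0.424]
```

```bash
echo '[[[0,0,0,0,0.15,0],[0,0,0,0,0.3,0],[0,0,0,0,0.34,0],[0,0,0,0,0.34,0]]]' | python3 shift.py
python3 -c '
from h import *
s=telemetry.get_state();print(np.round(s["joint_positions"],3))
_,a=shot("side");_,b=shot("scene");cv2.imwrite("pics/t1.png",np.hstack([a[60:,220:],b[:340,80:460]]))'
```

```text
t: 9.55
ee_pos: [0.5051, -0.3011, 0.3419]
eef_rot: [3.132, -1.537, 1.541]
wrist_force: [-0.7, 0.2, -3.6]
width: 0.0402
gripper_force: 30.0
[-0.998  0.827  0.862  1.349  2.512 -0.249]
```

View pics/t1.png

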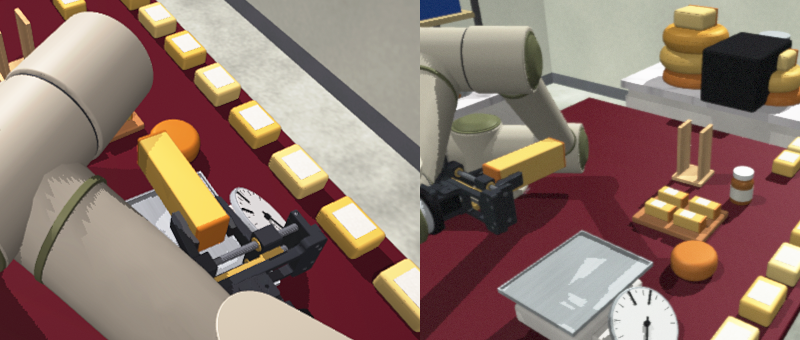

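The left (side) view shows the block level at (190,190), aligned in the fingers and without slip. The right (scene) view shows it above the pan with the wrist on the -y side, clear of the rack and board.

```bash
J='from cell import arm, imaging, telemetry, finish_job;import numpy as np;s=telemetry.get_state();print(np.round(s["joint_positions"],3))'
echo '[[[-0.04,0,0,0,0,0],[-0.08,0,0,0,0,0],[-0.12,0,0,0,0,0],[-0.15,0,0,0,0,0],[-0.15,0,0,0,0,0]]]' | python3 shift.py; python3 -c "$J"
```

```text
t: 10.28
ee_pos: [0.5049, -0.3063, 0.1907]
eef_rot: [-3.095, -1.54, 1.485]
wrist_force: [0.2, -0.6, -3.2]
width: 0.0399
gripper_force: 30.0
[-1.002  0.988  0.967  1.039  2.417 -0.643]
```

```bash
J='
from h import *
s=telemetry.get_state();print(np.round(s["joint_positions"],3));shot("scene","d1.png");im=cv2.imread("pics/d1.png")[180:380,120:400];cv2.imwrite("pics/d1c.png",cv2.resize(im,None,fx=2.8,fy=2.8))'
echo '[[[-0.03,0,0.001,0,0,0],[-0.055,0,0.002,0,0,0],[-0.062,0,0.002,0,0,0],[-0.062,0,0.002,0,0,0]]]' | python3 shift.py; python3 -c "$J"
```

```text
t: 10.78
ee_pos: [0.5049, -0.3066, 0.1307]
eef_rot: [3.098, -1.538, 1.574]
wrist_force: [0.5, 0.5, -4.1]
width: 0.0397
gripper_force: 30.0
[-1.002  1.065  0.978  0.957  2.368 -0.756]
```

View pics/d1c.png

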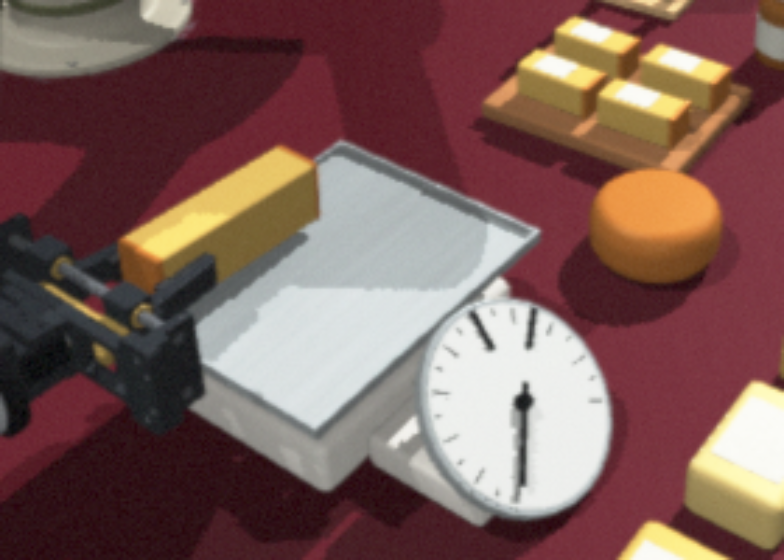

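The block is level just above the pan at (220,220) in the crop, with the gripper body clear of the pan edge. The needle points to 0 at (521,460). I keep lowering.

```bash
echo '[[[-0.004,0,0,0,0,0],[-0.008,0,0,0,0,0],[-0.012,0,0,0,0,0],[-0.015,0,0,0,0,0],[-0.015,0,0,0,0,0],[-0.015,0,0,0,0,0]]]' | python3 shift.py
echo '[[[-0.003,0,0,0,0,0],[-0.006,0,0,0,0,0],[-0.009,0,0,0,0,0],[-0.01,0,0,0,0,0],[-0.01,0,0,0,0,0],[-0.01,0,0,0,0,0]]]' | python3 shift.py
```

```text
t: 11.58
ee_pos: [0.5047, -0.3068, 0.1146]
eef_rot: [3.136, -1.54, 1.537]
wrist_force: [1.0, 0.2, -2.7]
width: 0.0396
gripper_force: 30.0
t: 12.32
ee_pos: [0.5046, -0.3071, 0.1045]
eef_rot: [3.138, -1.54, 1.534]
wrist_force: [0.8, -0.6, 1.1]
width: 0.0398
gripper_force: 30.0
```

```bash
echo '[[[0,0,0,0,0,0],[0,0,0,0,0,0],[0,0,0,0,0,0],[0,0,0,0,0,0],[0,0,0,0,0,0],[0,0,0,0,0,0]]]' | python3 shift.py 0.075
python3 -c '
from h import *
shot("scene","d2.png");im=cv2.imread("pics/d2.png")[180:380,120:400];cv2.imwrite("pics/d2c.png",cv2.resize(im,None,fx=2.8,fy=2.8))'
```

```text
t: 13.08
ee_pos: [0.5046, -0.3071, 0.1044]
eef_rot: [-3.141, -1.54, 1.53]
wrist_force: [-0.4, 0.3, -0.5]
width: 0.0754
gripper_force: 0.0
```

View pics/d2c.png

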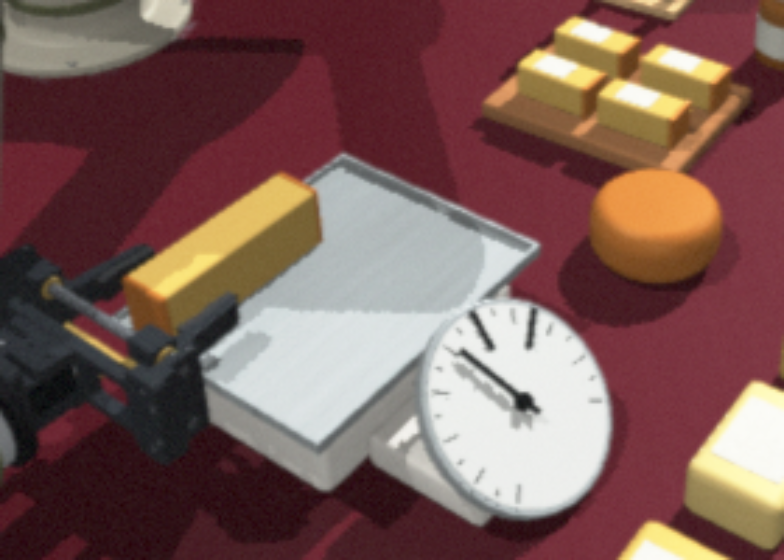

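The block lies flat on the pan and is released. The needle tip is at (459,349) in the crop and the long marks are at (480,330) and (532,325). That reads about 2.1 rad, or about 424 g, so one piece should be enough. I retract.

```bash
echo '[[[0.001,0,-0.02,0,0,0],[0.002,0,-0.05,0,0,0],[0.003,0,-0.09,0,0,0],[0.05,0,-0.09,0,0,0],[0.1,0,-0.09,0,0,0],[0.15,0,-0.08,0,0,0],[0.2,0,-0.06,0,0,0],[0.22,0,-0.04,0,-0.15,0],[0.22,0,-0.02,0,-0.3,0],[0.22,0,0,0,-0.45,0],[0.22,0,0.02,0,-0.6,0],[0.22,0,0.04,0,-0.75,0],[0.22,0,0.08,0,-0.9,0],[0.22,0,0.12,0,-1.05,0],[0.22,0,0.16,0,-1.2,0],[0.22,0,0.2,0,-1.35,0],[0.22,0,0.24,0,-1.5,0],[0.22,0,0.28,0,-1.54,0],[0.22,0,0.3,0,-1.54,0],[0.22,0,0.3,0,-1.54,0]]]' | python3 shift.py 0.088
python3 -c '
from h import *
s=telemetry.get_state();print(np.round(s["joint_positions"],3))'
```

```text
t: 15.62
ee_pos: [0.5167, 0.0004, 0.3152]
eef_rot: [3.142, -0.0, 1.533]
wrist_force: [0.5, -0.0, -0.2]
width: 0.0881
gripper_force: 0.0
[-0.229  0.277  1.233  0.     1.632 -0.191]
```

```bash
echo '[[[0.03,-0.001,0.02,0,0,0.18],[0.06,-0.002,0.05,0,0,0.36],[0.09,-0.003,0.08,0,0,0.54],[0.12,-0.004,0.11,0,0,0.72],[0.134,-0.005,0.14,0,0,0.9],[0.134,-0.005,0.17,0,0,1.08],[0.134,-0.005,0.2,0,0,1.26],[0.134,-0.005,0.21,0,0,1.44],[0.134,-0.005,0.215,0,0,1.53],[0.134,-0.005,0.215,0,0,1.53],[0.134,-0.005,0.215,0,0,1.53]]]' | python3 shift.py 0.062
python3 -c '
from h import *
_,a=shot("side","e1.png");_,b=shot("scene");cv2.imwrite("pics/e1c.png",np.hstack([cv2.resize(a[100:250,200:420],None,fx=1.8,fy=1.8),cv2.resize(b[120:270,240:460],None,fx=1.8,fy=1.8)]))'
```

```text
t: 17.0
ee_pos: [0.5176, 0.1327, 0.1003]
eef_rot: [3.142, -0.0, 0.002]
wrist_force: [0.7, 0.2, -1.0]
width: 0.0616
gripper_force: 0.0
```

View pics/e1c.png

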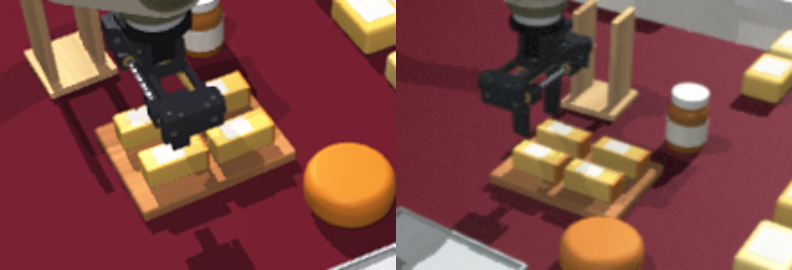

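The gripper hangs above the front-left piece, at (175,160) in the side crop and (540,158) in the scene crop. I descend and grip.

```bash
echo '[[[0,0,0.03,0,0,0],[0,0,0.055,0,0,0],[0,0,0.07,0,0,0],[0,0,0.075,0,0,0],[0,0,0.075,0,0,0]]]' | python3 shift.py
echo '[[[0,0,0,0,0,0],[0,0,0,0,0,0],[0,0,0,0,0,0],[0,0,0,0,0,0],[0,0,0,0,0,0]]]' | python3 shift.py 0.02
echo '[[[0,0,-0.01,0,0,0],[0,0,-0.04,0,0,0],[0,0,-0.08,0,0,0],[0,0,-0.12,0,0,0],[0,0,-0.16,0,0,0],[0,0,-0.16,0,0,0]]]' | python3 shift.py
```

```text
t: 17.73
ee_pos: [0.5175, 0.1334, 0.0254]
eef_rot: [-3.142, -0.0, 0.001]
wrist_force: [-0.2, 0.0, -0.4]
width: 0.0619
gripper_force: 0.0
t: 18.35
ee_pos: [0.5174, 0.1334, 0.0254]
eef_rot: [-3.142, -0.001, 0.001]
wrist_force: [-1.5, 0.4, 5.8]
width: 0.0359
gripper_force: 30.0
t: 19.1
ee_pos: [0.5182, 0.1334, 0.188]
eef_rot: [-3.141, -0.006, 0.001]
wrist_force: [0.4, -0.5, -1.5]
width: 0.036
gripper_force: 30.0
```

```bash
echo '[[[0.01,0.04,0,0,0,0],[0.02,0.09,0,0,0,0],[0.035,0.14,0,0,0,0],[0.05,0.19,0,0,0,0],[0.06,0.24,0,0,0,0],[0.075,0.29,0,0,0,0],[0.085,0.34,0,0,0,0],[0.09,0.37,0.01,0,0,0],[0.09,0.37,0.05,0,0,0],[0.09,0.37,0.08,0,0,0],[0.09,0.37,0.093,0,0,0],[0.09,0.37,0.096,0,0,0],[0.09,0.37,0.096,0,0,0]]]' | python3 shift.py
echo '[[[0,0,0.004,0,0,0],[0,0,0.008,0,0,0],[0,0,0.011,0,0,0],[0,0,0.0125,0,0,0],[0,0,0.0125,0,0,0]]]' | python3 shift.py
```

```text
t: 20.72
ee_pos: [0.608, -0.2365, 0.0899]
eef_rot: [3.141, -0.001, 0.001]
wrist_force: [0.1, -0.1, -0.7]
width: 0.0353
gripper_force: 30.0
t: 21.35
ee_pos: [0.6077, -0.2366, 0.0767]
eef_rot: [3.141, -0.0, 0.001]
wrist_force: [0.3, -0.8, 1.3]
width: 0.0356
gripper_force: 30.0
```

```bash
echo '[[[0,0,0,0,0,0],[0,0,0,0,0,0],[0,0,0,0,0,0],[0,0,0,0,0,0]]]' | python3 shift.py 0.062
echo '[[[0,0,-0.02,0,0,0],[0,0,-0.06,0,0,0],[0,0,-0.11,0,0,0],[-0.04,-0.05,-0.15,0,0,0],[-0.06,-0.1,-0.16,0,0,0],[-0.06,-0.15,-0.16,0,0,0],[-0.06,-0.2,-0.16,0,0,0],[-0.06,-0.2,-0.16,0,0,0],[-0.06,-0.2,-0.16,0,0,0]]]' | python3 shift.py
python3 -c '
from h import *
_,b=shot("scene");cv2.imwrite("pics/f.png",cv2.resize(b[180:380,120:400],None,fx=2.8,fy=2.8))'
```

```text
t: 21.85
ee_pos: [0.6075, -0.2365, 0.0766]
eef_rot: [-3.142, 0.0, 0.001]
wrist_force: [-0.2, 0.8, 0.4]
width: 0.062
gripper_force: 0.0
t: 22.98
ee_pos: [0.5475, -0.0371, 0.2366]
eef_rot: [3.141, -0.0, 0.001]
wrist_force: [0.8, -0.2, -0.7]
width: 0.062
gripper_force: 0.0
```

View pics/f.png

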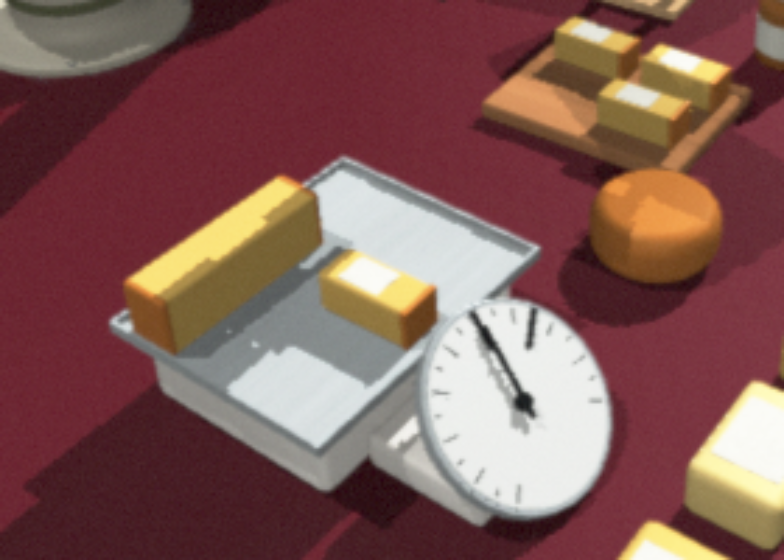

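The block and piece rest on the pan. The needle tip at (473,315) lies on the 2.50 mark, about 500 g, which is too marginal, so I add a second piece (front right).

```bash
echo '[[[0.02,-0.05,0.03,0,0,0],[0.04,-0.1,0.06,0,0,0],[0.059,-0.15,0.1,0,0,0],[0.0595,-0.171,0.13,0,0,0],[0.0595,-0.171,0.136,0,0,0],[0.0595,-0.171,0.165,0,0,0],[0.0595,-0.171,0.195,0,0,0],[0.0595,-0.171,0.206,0,0,0],[0.0595,-0.171,0.206,0,0,0]]]' | python3 shift.py
echo '[[[0,0,0,0,0,0],[0,0,0,0,0,0],[0,0,0,0,0,0],[0,0,0,0,0,0],[0,0,0,0,0,0]]]' | python3 shift.py 0.02
echo '[[[0,0,-0.01,0,0,0],[0,0,-0.04,0,0,0],[0,0,-0.08,0,0,0],[0,0,-0.12,0,0,0],[0,0,-0.16,0,0,0],[0,0,-0.16,0,0,0]]]' | python3 shift.py
```

```text
t: 24.15
ee_pos: [0.6073, 0.1333, 0.0311]
eef_rot: [3.141, -0.0, -0.001]
wrist_force: [0.5, 0.2, 0.2]
width: 0.0621
gripper_force: 0.0
t: 24.78
ee_pos: [0.607, 0.1345, 0.0313]
eef_rot: [-3.142, -0.001, 0.001]
wrist_force: [-1.3, -0.2, 5.5]
width: 0.0357
gripper_force: 29.7
t: 25.52
ee_pos: [0.6077, 0.1346, 0.194]
eef_rot: [-3.141, -0.006, 0.001]
wrist_force: [0.2, 0.9, -0.9]
width: 0.0358
gripper_force: 29.7
```

```bash
echo '[[[0,0.04,0,0,0,0],[0,0.09,0,0,0,0],[0.001,0.14,0,0,0,0],[0.002,0.19,0,0,0,0],[0.002,0.24,0,0,0,0],[0.002,0.28,0,0,0,0],[0.002,0.3,0.01,0,0,0],[0.002,0.3,0.05,0,0,0],[0.002,0.3,0.08,0,0,0],[0.002,0.3,0.095,0,0,0],[0.002,0.3,0.1,0,0,0],[0.002,0.3,0.1,0,0,0]]]' | python3 shift.py
echo '[[[0,0,0.004,0,0,0],[0,0,0.008,0,0,0],[0,0,0.011,0,0,0],[0,0,0.0125,0,0,0],[0,0,0.0125,0,0,0]]]' | python3 shift.py
echo '[[[0,0,0,0,0,0],[0,0,0,0,0,0],[0,0,0,0,0,0],[0,0,0,0,0,0]]]' | python3 shift.py 0.05
```

```text
t: 27.02
ee_pos: [0.6093, -0.1654, 0.091]
eef_rot: [3.141, -0.001, 0.001]
wrist_force: [-0.8, -0.2, -0.8]
width: 0.0358
gripper_force: 29.7
t: 27.65
ee_pos: [0.6092, -0.1656, 0.0782]
eef_rot: [3.141, -0.001, 0.001]
wrist_force: [1.8, -0.6, 1.8]
width: 0.036
gripper_force: 29.7
t: 28.15
ee_pos: [0.609, -0.1655, 0.0781]
eef_rot: [-3.142, 0.0, 0.001]
wrist_force: [0.6, -0.3, 0.6]
width: 0.05
gripper_force: 0.0
```

```bash
echo '[[[0,0,-0.02,0,0,0],[0,0,-0.06,0,0,0],[0,0,-0.11,0,0,0],[0,-0.04,-0.15,0,0,0],[-0.02,-0.08,-0.17,0,0,0],[-0.04,-0.13,-0.18,0,0,0],[-0.04,-0.13,-0.18,0,0,0],[-0.04,-0.13,-0.18,0,0,0],[-0.04,-0.13,-0.18,0,0,0]]]' | python3 shift.py
python3 -c '
from h import *
_,b=shot("scene");cv2.imwrite("pics/g.png",cv2.resize(b[180:380,120:400],None,fx=2.8,fy=2.8))'
```

```text
t: 29.28
ee_pos: [0.5692, -0.0367, 0.2574]
eef_rot: [-3.141, 0.001, -0.001]
wrist_force: [0.2, 0.1, 0.1]
width: 0.0501
gripper_force: 0.0
```

View pics/g.png

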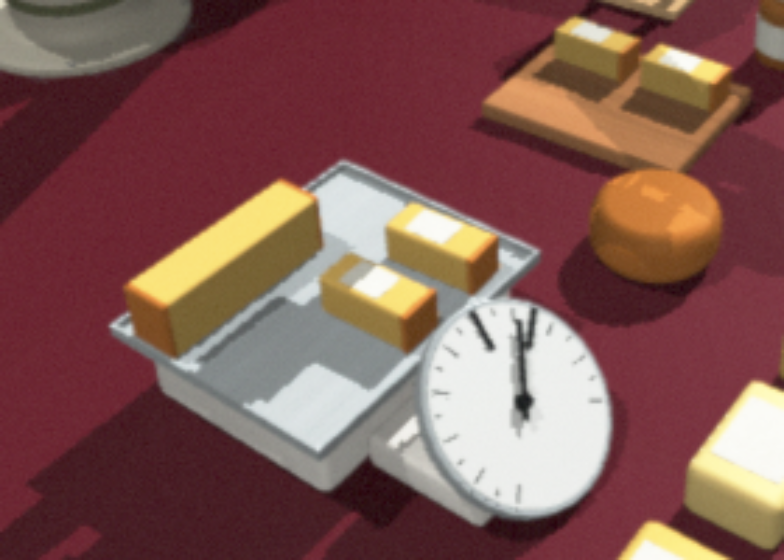

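The needle tip at (518,322) lies clearly between the long marks (473,315) and (532,312). The block and two pieces rest on the pan, and two pieces stay on the board.

```bash
echo '[[[0,0,0,0,0,0],[0,0,0,0,0,0],[0,0,0,0,0,0],[0,0,0,0,0,0]]]' | python3 shift.py | head -1; python3 -c 'from cell import arm, imaging, telemetry, finish_job;print(finish_job())'
```

```text
t: 29.82
the job is handed in; nothing more can be done
None
```

I handed the job in at about 30 s, with no verdict printed: the block lies flat on the pan with two small pieces, the needle rests between the long marks at about 3.0 rad, and the other two pieces are still on the board.

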